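# Carry the rivet tote from under the shelf to its stand

## Task

Draw the blue rivet tote out from under the overhanging shelf and, with the tote standing on the bench, swing its folded carry handle up until it clicks fully upright in its end detent, and let go. Then take the tote by the handle, carry it over and set it down flat inside the yellow curb of the stand, and let go with the handle still upright. Keep the tote level all the way so that nothing spills, and leave the other things on the bench where they are.

Things in the scene. Friction and masses are not known exactly. Their poses are not given: they have to be found in the camera images.
- tote: open blue steel tote 110 (its x) by 160 (its y) by 70 mm high, about 0.85 kg, rivets fixed inside (below 35 mm). Origin: centre of its underside; z up. It starts half under the shelf with its -x wall, nearest the robot, in the open. A rim 10 mm thick and 8 mm high runs round the top, flush with the outer faces (middle of the near rim: x = -50 mm). The handle folds back over the +x wall
- bail (a joint): angle of the tote's carry handle: 0 folded level towards the tote's +x, 1.57 upright in its end detent. Hinge axis along the tote's y, 62 mm above its underside, at x = 0. A spring pushes it back to fold up to about 1 rad; beyond that it snaps home and stays. Its side arms (10 mm round steel) lie at y = -88 and +88 mm, outside the tote; a spring strut beside the -y arm reaches y = -101
- bail_grip (a point): middle of the handle's grip: a pale wooden round bar 16 mm thick and 110 mm long, along the tote's y, 92 mm from the hinge axis. Folded, it lies 62 mm above the tote's underside, 37 mm clear of the tote's +x face (centre to face); upright, it is 154 mm above the tote's underside
- riser: dark steel shelf fixed on the bench, overhanging towards the robot. Origin: on the bench below the middle of its front (robot side) edge; x goes under the shelf. Board: 340 mm along y, x = 0 to 220 mm, underside 105 and top 119 mm above the bench; carried by posts and a back plate beyond x = 160 mm, open at front and sides before them
- stand: fixed wooden stand with a steel top and a yellow curb: 150 mm (x) by 200 mm (y), top face 40 mm above the bench; the curb rises to 50 mm and leaves 128 by 178 mm clear inside. Origin: centre of its underside, z up. The tote goes in with its long side along the stand's long side, either way round
- stand_top (a point): centre of the stand's steel top, 40 mm above the bench; axes as stand
- mug: steel mug, 76 mm across, 95 mm high, with a handle towards its +y reaching about 70 mm from its axis, standing on the bench in front of the shelf and stand. Origin: centre of its underside. Leave it alone
- jar: green jar with a steel lid, 64 mm across, 120 mm high, standing close behind the stand. Origin: centre of its underside. Leave it alone
- brush: brush lying on top of the shelf. Leave it alone
- pipe: upright piece of copper pipe, 70 mm across, 90 mm high, between shelf and stand, towards the back. Origin: centre of its underside. Leave it alone
- hammer: hammer 240 mm long, lying across the bench at the robot's left front. Leave it alone
- bowl: blue bowl, 120 mm across, 50 mm high, at one side of the bench. Origin: centre of its underside. Leave it alone
- tin: red open box 100 by 140 by 50 mm, at the other side of the bench. Origin: centre of its underside. Leave it alone
Mind the look-alikes: they are no part of the job. Several things have the shape of the tote; the one meant has the colours described above.

How it is judged:
By the outcome, as a careful person would: the job done as asked, in the order asked, and still so for the second after the job is handed in, with the robot touching nothing.
It also fails if it takes over 72 s, if anything falls off the work surface, if the arm or the gripper's body presses on something with over 40 N, if the wrist force passes 120 N, or if a joint passes its speed limit or range.

## Robot

A 7-joint arm with a two-finger parallel gripper is mounted at the origin on the work surface. World frame = base frame: x ahead of the robot, y to its left, z up, the work surface at z = 0. Lengths are in m, angles in rad, forces in N, time in s.
With the tool pointing down it reaches from about 0.4 to 0.85 m from the base axis. Payload 4.4 kg.
Tool frame: the origin (TCP) lies midway between the tips of the shut fingers; the grasp point (between the pads) lies 19 mm behind it; z points along the fingers, y is the line along which they close (so a half turn about z gives the same grasp; the last joint's range is limited). The gripper opens to 94 mm and grips with 3 to 60 N. Pads are 16 mm wide; open, the fingers measure 119 mm over their backs; the gripper's body (75 mm by 177 mm) begins 78 mm behind the grasp point.
Start: joints at [-1.249, 0.628, 0.038, 1.517, -0.027, 0.996, -0.02], TCP at [0.246, 0.602, 0.205] pointing down, gripper open.
Joint ranges: [-3.06, 3.06], [-0.37, 2.12], [-1.25, 1.32], [0.18, 2.47], [-1.1, 4.24], [0.23, 1.98], [-2.94, 2.94]. Speed limits (rad/s): [2.57, 2.57, 3.14, 3.14, 3.14, 3.14, 3.14].

## Interface

Orientations are given as a rotation vector (axis times angle).
In Python, from cell import * gives the robot as it stands. The module is installed in compiled form; this text tells all that it offers.
- The arm moves only by the tool apply_moves, never from a script. Its argument "moves" is one flat list of numbers, 7 for each row, row after row: the opening in per cent of the stroke, from 0 (shut) to 100 (fully open), then the shift along the world's x, y, z in cm, then the turn, a rotation vector about the world's x, y, z in degrees. A call has 1 to 20 rows; each row shifts and turns the commanded pose from where the row before left it; what a row does not reach is not made up. A row lasts 1/8 s, in which the tool goes at most 62.5 mm and 10.7 degrees, less where a joint would pass 70% of its speed; a pose out of reach is approached as far as the arm can. A call with a gripper value outside its range is refused whole. The fingers move at their own pace and stop on an object; "squeeze" is the grip in N (left out, the last holds). Time passes only in rows, so rows that do not move let the fingers close. It gives the time, the measured TCP pose, the force, the opening and the grip force at its end, in the units of the state.
- get_state(): the state, without advancing time (a new reading comes with each control period).
- get_image(name): name is "scene" or "top" or "wrist"; returns (picture, depth): 384x512x3 uint8, red, green, blue; 384x512 float32, m along the optical axis (not along the pixel's ray), 0 where there is no reading.
- camera_model(name): a dict with "fx", "fy", "cx", "cy" (pixels), "D" ([k1, k2, p1, p2, k3] as OpenCV has them; the pictures are not rectified), "xyz" and "attitude" of the camera in the world. Camera axes: x right, y down, z forward; pixel columns grow to the right and rows downward; lengths in m; the calibration is good to about 2 mm. A picture is of the moment at which its call begins: read the wrist's pose just before it. camera_model takes no time and is no camera call; for the wrist camera it gives the pose at the moment of the call.
- finish_job(): hands the job in; it is judged then, once.
The state is a dict: "time": time; "joint_pos": joint angles; "qd": joint speeds; "joint_torque": joint torques, N m; "ee_pos": TCP position; "eef_rot": TCP orientation; "contact_force": force on the tool from outside, world axes, zero at the start; "ft_torque": the same for the moment, N m; "opening": finger opening in m; "grasp_force": force on a finger pad.
Only numpy, scipy, OpenCV 4.12 (cv2) and the standard library are available. Lean on these libraries where they do the work, as an engineer would, in place of code of your own. Each camera call takes 0.05 s, during which the arm holds its last target. There are 200 camera calls.

## Working session

There is one attempt and no reset: what is moved stays moved. The work goes in short steps, Python scripts to look and compute and a tool call to move; the robot and the scene stay as the last step left them, time stands still between calls to the robot, and variables do not carry over. Pictures are saved under pics/ and viewed, at most 10 in all, crops included, and the job is handed in when it is done.

Besides the shell and the picture viewer there is one more tool, called after "Emit:" as a command line: name --argument value ..., lists and objects as JSON in quotes. apply_moves: Moves the arm, as the interface text tells. Its arguments: {"type":"object","properties":{"moves":{"type":"array"},"squeeze":{"type":"number"}},"required":["moves"]}

```bash
mkdir -p pics
cat > h.py <<'E'
from cell import *
import numpy as np, cv2
from scipy.spatial.transform import Rotation as R
def cap(name):
    m=camera_model(name); p,d=get_image(name); return m,p,d
def rot(a):
    a=np.array(a,float)
    if a.shape==(3,3): return a
    if a.size==4: return R.from_quat(a).as_matrix()
    return R.from_rotvec(a).as_matrix()
def cloud(m,d):
    v,u=np.mgrid[0:384,0:512]
    K=np.array([[m['fx'],0,m['cx']],[0,m['fy'],m['cy']],[0,0,1.]])
    n=cv2.undistortPoints(np.stack([u,v],-1).reshape(-1,1,2).astype(np.float64),K,np.array(m['D'],float)).reshape(384,512,2)
    P=np.dstack([n*d[...,None],d])@rot(m['attitude']).T+np.array(m['xyz'])
    P[d<=0]=np.nan
    return P
E
python3 - <<'E'
from h import *
for n in ("scene","top"):
    m,p,d=cap(n); print(n,m); np.savez(n+'0.npz',p=p,P=cloud(m,d))
    cv2.imwrite(f'pics/{n}0.png',p[...,::-1])
print(get_state())
E
```

```text
scene {'fx': 380.3582562627727, 'fy': 380.3582562627727, 'cx': 253.13850217210327, 'cy': 193.81173877657685, 'D': array([0.03090349, 0.        , 0.        , 0.        , 0.        ]), 'xyz': array([1.13308203, 0.04335225, 1.13749407]), 'attitude': array([-1.84795218, -1.97719213,  0.54617994])}
top {'fx': 461.24991699431683, 'fy': 461.24991699431683, 'cx': 259.1065200525257, 'cy': 188.1073678964698, 'D': array([0.06462166, 0.        , 0.        , 0.        , 0.        ]), 'xyz': array([0.26599784, 0.00957586, 1.79548823]), 'attitude': array([-2.17324908,  2.12468488, -0.18583539])}
{'time': 0.1, 'joint_pos': array([-1.24880172,  0.62920624,  0.03843123,  1.51822949, -0.02701424,
        0.9962792 , -0.01999099]), 'qd': array([ 0.00124014, -0.00209073, -0.00083755, -0.0018304 ,  0.00108551,
        0.00027352,  0.00044993]), 'joint_torque': array([ 2.62056470e-03, -5.50785756e+01,  1.14742443e+00, -1.87116516e+01,
       -5.21335204e-02,  1.91327155e-02,  5.06145943e-05]), 'ee_pos': array([0.24553999, 0.60122501, 0.20468885]), 'eef_rot': array([-6.05255235e-01, -3.08241384e+00,  2.47165307e-03]), 'contact_force': array([ 0.03558096, -0.22338155,  0.90182   ]), 'ft_torque': array([ 0.01933537, -0.02517728,  0.00613508]), 'grasp_force': 0.0, 'opening': 0.09386962255197989}
```

View pics/top0.png

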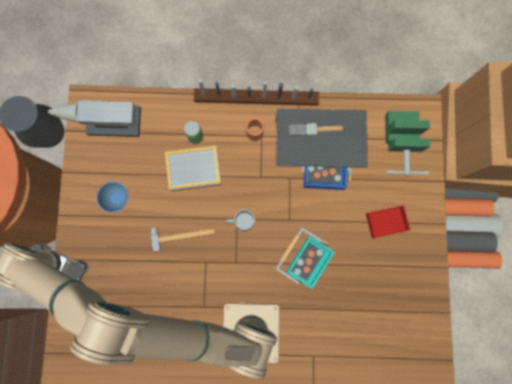

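View pics/scene0.png

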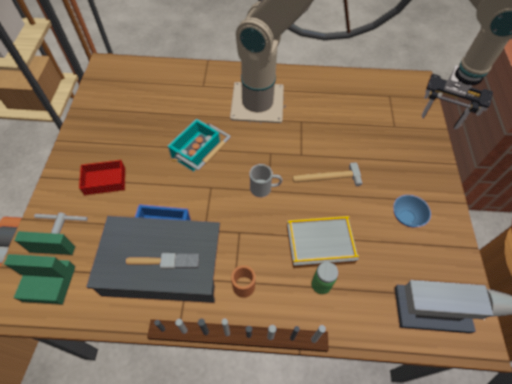

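The top view shows the blue tote at about (327,177) sticking out from under the dark shelf (277–367, 110–166). The stand is at (192,168), the mug at (245,220), the pipe at (255,129) and the jar at (193,131). The teal tote at (310,260) is a look-alike.

Run:
```python
from h import *
a=np.load('top0.npz');p=a['p'];P=a['P']
hsv=cv2.cvtColor(p,cv2.COLOR_RGB2HSV)
def rep(n,msk,box):
    m=np.zeros(msk.shape,bool);x0,y0,x1,y1=box;m[y0:y1,x0:x1]=1
    Q=P[m&msk];Q=Q[~np.isnan(Q).any(1)]
    r=cv2.minAreaRect((Q[:,:2]*1000).astype(np.float32))
    print(n,len(Q),'med',Q.mean(0).round(3),'min',Q.min(0).round(3),'max',Q.max(0).round(3),'rect',np.round(r[0]),np.round(r[1]),round(r[2],1))
H,S,V=hsv[...,0],hsv[...,1],hsv[...,2];Z=P[...,2]
blue=(H>100)&(H<125)&(S>130)
rep('tote',blue&(Z>.055)&(Z<.085),(295,160,360,195))
rep('board',(Z>.1)&(Z<.135),(265,100,375,170))
rep('stand',(Z>.03)&(Z<.06),(155,140,230,195))
rep('standyellow',(Z>.03)&(Z<.06)&(H>20)&(H<32)&(S>120),(155,140,230,195))
rep('mug',(Z>.08),(222,205,260,235))
rep('pipe',(Z>.075),(240,115,268,145))
rep('jar',(Z>.11),(180,115,207,150))
rep('bowl',(Z>.04),(90,175,135,215))
rep('teal',(Z>.05),(270,225,340,290))
rep('hammer',(Z>.012),(145,222,218,255))
```

```text
tote 167 med [ 0.563 -0.269  0.068] min [ 0.546 -0.35   0.056] max [ 0.622 -0.193  0.077] rect [ 584. -271.] [ 76. 157.] 0.1
board 4987 med [ 0.723 -0.25   0.119] min [ 0.614 -0.419  0.1  ] max [ 0.841 -0.079  0.135] rect [ 728. -249.] [226. 339.] 0.4
stand 2008 med [0.614 0.24  0.041] min [0.525 0.128 0.03 ] max [0.727 0.351 0.059] rect [631. 242.] [186. 204.] 8.8
standyellow 99 med [0.641 0.261 0.047] min [0.534 0.135 0.03 ] max [0.699 0.343 0.058] rect [617. 240.] [143. 192.] 8.6
mug 81 med [0.414 0.037 0.092] min [ 0.377 -0.002  0.081] max [0.449 0.087 0.104] rect [412.  35.] [75. 77.] 47.6
pipe 117 med [0.768 0.003 0.087] min [ 0.733 -0.029  0.076] max [0.807 0.037 0.101] rect [768.   3.] [68. 69.] 40.7
jar 178 med [0.749 0.24  0.119] min [0.722 0.214 0.11 ] max [0.778 0.268 0.133] rect [749. 241.] [54. 55.] 86.2
bowl 174 med [0.496 0.543 0.047] min [0.434 0.474 0.04 ] max [0.55  0.596 0.059] rect [494. 536.] [119. 117.] 49.4
teal 716 med [ 0.28  -0.189  0.067] min [ 0.17  -0.302  0.051] max [ 0.389 -0.088  0.083] rect [ 278. -199.] [154. 191.] 57.8
hammer 517 med [0.349 0.289 0.023] min [0.293 0.146 0.012] max [0.385 0.39  0.034] rect [360. 268.] [ 87. 243.] 12.1
```

Emit:
apply_moves --moves '[100,3.2,-5,1.2,0,0,-4.2,100,3.2,-5,1.2,0,0,-4.2,100,3.2,-5,1.2,0,0,-4.2,100,3.2,-5,1.2,0,0,-4.2,100,3.2,-5,1.2,0,0,-4.2,100,3.2,-5,1.2,0,0,-4.2,100,3.2,-5,1.2,0,0,-4.2,100,3.2,-5,1.2,0,0,-4.2,60,0,-5.9,0,0,0,-4.2,40,0,-5.9,0,0,0,-4.2,40,0,-5.9,0,0,0,-4.2,40,0,-5.9,0,0,0,-4.2,40,0,-5.9,0,0,0,-4.2,40,0,-5.9,0,0,0,-4.2,40,0,-5.9,0,0,0,-4.2,40,0,-5.9,0,0,0,-4.2,40,0,0,0,0,0,0,40,0,0,0,0,0,0]'

```text
time: 2.35
ee_pos: [0.5017, -0.2693, 0.3009]
eef_rot: [-2.208, -2.232, -0.001]
contact_force: [0.5, 0.2, 0.5]
opening: 0.0372
grasp_force: 0.0
```

Run:
```python
from h import *
s=get_state();print(s['ee_pos'],s['eef_rot'],rot(s['eef_rot'])[:,1],s['opening'],s['contact_force'])
m,p,d=cap('wrist');P=cloud(m,d);np.savez('w1.npz',p=p,P=P);cv2.imwrite('pics/w1.png',p[...,::-1])
print(m['xyz'],rot(m['attitude'])[:,2])
hsv=cv2.cvtColor(p,cv2.COLOR_RGB2HSV);H,S=hsv[...,0],hsv[...,1];Z=P[...,2]
k=(H>100)&(H<125)&(S>120)&(Z>.06)&(Z<.08)
Q=P[k];r=cv2.minAreaRect((Q[:,:2]*1000).astype(np.float32));print(len(Q),Q.min(0),Q.max(0),r)
```

```text
[ 0.50166911 -0.26930248  0.30089161] [-2.20838951e+00 -2.23203279e+00 -6.89473422e-04] [ 9.99942905e-01  1.06494762e-02 -8.80205515e-04] 0.03721251884866458 [0.53447823 0.15202779 0.48332916]
[ 0.5008997  -0.18794667  0.4807155 ] [ 0.00218392 -0.27933184 -0.96019214]
1989 [ 0.54556114 -0.35387305  0.06162519] [ 0.63008883 -0.19269648  0.07285174] ((589.8955078125, -273.1630859375), (160.15037536621094, 84.7555160522461), 88.23793029785156)
```

View pics/w1.png

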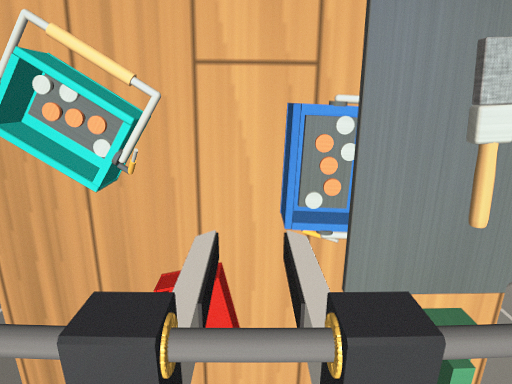

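The near rim runs from (288,105) to (283,228), with a yaw of about -1.8° and its middle near (0.553, -0.273). I'll descend and pinch it there.

Emit:
apply_moves --moves '[40,5.1,-0.4,0,0,0,-2.4,40,0,0,-5,0,0,0,40,0,0,-5,0,0,0,40,0,0,-5,0,0,0,40,0,0,-4,0,0,0,40,0,0,-3.3,0,0,0,40,0,0,-3,0,0,0,0,0,0,0,0,0,0,0,0,0,0,0,0,0,0,0,0,0,0,0,0,0,0,0,0,0,0,0]' --squeeze 30

```text
time: 3.78
ee_pos: [0.5532, -0.2742, 0.05]
eef_rot: [2.256, 2.185, 0.001]
contact_force: [-1.1, 1.3, 6.2]
opening: 0.0091
grasp_force: 30.0
```

Emit:
apply_moves --moves '[0,-0.5,0,0,0,0,0,0,-1,0,0,0,0,0,0,-1.5,0,0,0,0,0,0,-2,0,0,0,0,0,0,-2,0,0,0,0,0,0,-2,0,0,0,0,0,0,-2,0,0,0,0,0,0,-1,0,0,0,0,0,0,-0.5,0,0,0,0,0,0,0,0,0,0,0,0]'

```text
time: 5.03
ee_pos: [0.4312, -0.2757, 0.05]
eef_rot: [2.251, 2.181, 0.004]
contact_force: [5.3, -0.3, 6.2]
opening: 0.0093
grasp_force: 30.0
```

Emit:
apply_moves --moves '[40,0,0,0,0,0,0,40,0,0,0,0,0,0,40,0,0,0,0,0,0,40,0,0,3,0,0,0,40,0,0,5,0,0,0,40,1,0,5,0,0,0,40,3,0,5,0,0,0,40,3,0,5,0,0,0,40,0,0,2,0,0,0,40,0,0,0,0,0,0]'

```text
time: 6.28
ee_pos: [0.4981, -0.2746, 0.2993]
eef_rot: [2.255, 2.185, 0.001]
contact_force: [0.0, -0.5, -0.6]
opening: 0.0373
grasp_force: 0.0
```

Run:
```python
from h import *
s=get_state();print(s['ee_pos'],rot(s['eef_rot'])[:,1],s['contact_force'])
m,p,d=cap('wrist');P=cloud(m,d);np.savez('w2.npz',p=p,P=P);cv2.imwrite('pics/w2.png',p[...,::-1])
hsv=cv2.cvtColor(p,cv2.COLOR_RGB2HSV);H,S,V=hsv[...,0],hsv[...,1],hsv[...,2];Z=P[...,2]
k=(H>100)&(H<125)&(S>120)&(Z>.06)&(Z<.08)
Q=P[k];print(len(Q),Q.min(0),Q.max(0),cv2.minAreaRect((Q[:,:2]*1000).astype(np.float32)))
k=(Z>.05)&(Z<.08)&(P[...,0]>Q[:,0].max()+.012)&(P[...,0]<.61)&(P[...,1]<-.19)&(P[...,1]>-.36)
Q=P[k];print(len(Q),Q.min(0),Q.max(0),Q.mean(0),cv2.minAreaRect((Q[:,:2]*1000).astype(np.float32)))
k2=k&(H>10)&(H<28)&(S>60);Q=P[k2];print('wood',len(Q),Q.min(0),Q.max(0),Q.mean(0),cv2.minAreaRect((Q[:,:2]*1000).astype(np.float32)))
```

```text
[ 0.49805066 -0.27461719  0.29931408] [ 0.99949579 -0.03170841  0.00165408] [ 0.00270852 -0.47208667 -0.60386123]
3218 [ 0.42445889 -0.35570152  0.06153869] [ 0.53653006 -0.19384046  0.07340374] ((480.86065673828125, -275.0036315917969), (159.03329467773438, 108.52173614501953), 88.13194274902344)
1573 [ 0.5486631  -0.35994896  0.05987479] [ 0.58218994 -0.1900041   0.07261372] [ 0.57162086 -0.26830932  0.06805941] ((570.2914428710938, -274.7189636230469), (31.15504264831543, 170.34197998046875), 4.151606559753418)
wood 1147 [ 0.56317648 -0.35714973  0.05987479] [ 0.58218994 -0.19390515  0.07261372] [ 0.57192699 -0.27566573  0.06863742] ((572.7003173828125, -275.5382385253906), (163.66087341308594, 15.895577430725098), 87.89008331298828)
```

View pics/w2.png

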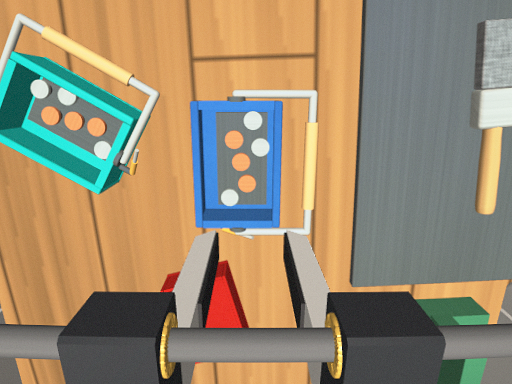

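Run:
```python
from h import *
a=np.load('w2.npz');P=a['P'];Z=P[...,2]
k=(Z>.123)&(P[...,0]>.6)&(Z<.2);k[250:]=0;Q=P[k];print(len(Q),Q.min(0),Q.max(0))
k=(Z>.09)&(Z<.123)&(P[...,0]>.59);k[250:]=0;Q=P[k];print(len(Q),Q.min(0),Q.max(0))
```

```text
5762 [ 0.7271427  -0.32201725  0.12300312] [ 0.76838972 -0.12306166  0.14209411]
32604 [ 0.61545038 -0.37544971  0.10640667] [ 0.8111583  -0.10062243  0.1229772 ]
```

Emit:
apply_moves --moves '[32,5,-0.2,0,0,0,0,32,2.4,0,-2,0,0,0,32,0,0,-5,0,0,0,32,0,0,-5,0,0,0,32,0,0,-5,0,0,0,32,0,0,-4,0,0,0,32,0,0,-3,0,0,0,32,0,0,-1.5,0,0,0,32,0,0,0,0,0,0,0,0,0,0,0,0,0,0,0,0,0,0,0,0,0,0,0,0,0,0,0]' --squeeze 12

```text
time: 7.82
ee_pos: [0.5729, -0.2768, 0.0447]
eef_rot: [2.254, 2.184, 0.002]
contact_force: [0.2, -0.4, 2.4]
opening: 0.0157
grasp_force: 12.0
```

Emit:
apply_moves --moves '[0,-0.03,0,0.8,0,0,0,0,-0.11,0,0.8,0,0,0,0,-0.18,0.01,0.79,0,0,0,0,-0.23,0.01,0.76,0,0,0,0,-0.31,0.01,0.74,0,0,0,0,-0.37,0.01,0.71,0,0,0,0,-0.43,0.01,0.67,0,0,0,0,-0.49,0.02,0.64,0,0,0]'

```text
time: 8.82
ee_pos: [0.5508, -0.2757, 0.1035]
eef_rot: [2.255, 2.185, 0.001]
contact_force: [6.2, 0.6, 1.3]
opening: 0.0157
grasp_force: 12.0
```

Emit:
apply_moves --moves '[0,-0.55,0.02,0.59,0,0,0,0,-0.59,0.02,0.55,0,0,0,0,-0.64,0.02,0.48,0,0,0,0,-0.67,0.02,0.44,0,0,0,0,-0.71,0.02,0.37,0,0,0,0,-0.74,0.03,0.31,0,0,0,0,-0.76,0.03,0.24,0,0,0,0,-0.79,0.03,0.17,0,0,0,0,-0.8,0.03,0.1,0,0,0,0,-0.8,0.03,0.04,0,0,0,0,-0.2,0,0,0,0,0,0,0,0,0,0,0,0]'

```text
time: 10.32
ee_pos: [0.4772, -0.2739, 0.1382]
eef_rot: [2.257, 2.184, 0.001]
contact_force: [0.1, 1.2, 18.5]
opening: 0.0156
grasp_force: 12.0
```

Emit:
apply_moves --moves '[15,0,0,0,0,0,0,32,0,0,0,0,0,0,32,0,0,0,0,0,0,32,0,0,4,0,0,0,32,0,0,5,0,0,0,32,0,0,5,0,0,0,32,2,0,3,0,0,0,32,0,0,0,0,0,0,32,0,0,0,0,0,0]'

```text
time: 11.45
ee_pos: [0.4961, -0.2726, 0.3039]
eef_rot: [-2.254, -2.183, 0.002]
contact_force: [-0.4, 0.2, -0.2]
opening: 0.03
grasp_force: 0.0
```

Run:
```python
from h import *
s=get_state();print(s['ee_pos'],rot(s['eef_rot'])[:,1],s['contact_force'])
m,p,d=cap('wrist');P=cloud(m,d);np.savez('w3.npz',p=p,P=P);cv2.imwrite('pics/w3.png',p[...,::-1])
hsv=cv2.cvtColor(p,cv2.COLOR_RGB2HSV);H,S,V=hsv[...,0],hsv[...,1],hsv[...,2];Z=P[...,2]
k=(H>100)&(H<125)&(S>120)&(Z>.06)&(Z<.08)
Q=P[k];print(len(Q),Q.min(0),Q.max(0),cv2.minAreaRect((Q[:,:2]*1000).astype(np.float32)))
k=(Z>.13)&(Z<.18)&(P[...,0]<.6);k[230:]=0
Q=P[k];print(len(Q),Q.min(0),Q.max(0),Q.mean(0),cv2.minAreaRect((Q[:,:2]*1000).astype(np.float32)))
k&=(H>10)&(H<28)&(S>60);Q=P[k];print('wood',len(Q),Q.min(0),Q.max(0),Q.mean(0))
```

```text
[ 0.49606317 -0.2725725   0.30393467] [ 0.99947345 -0.03223773 -0.00368207] [-0.37526257  0.17200486 -0.15309464]
2911 [ 0.41920805 -0.35523975  0.06312612] [ 0.53131384 -0.19370329  0.07393045] ((475.55780029296875, -274.833984375), (159.8245086669922, 108.77982330322266), 88.38009643554688)
1995 [ 0.4659757  -0.32243181  0.13176894] [ 0.48434937 -0.18238716  0.16451789] [ 0.47607767 -0.25348901  0.16022319] ((475.7964172363281, -252.305419921875), (139.85440063476562, 15.897688865661621), 88.30974578857422)
wood 1553 [ 0.4659757  -0.32243181  0.13944464] [ 0.48434937 -0.18238716  0.16451789] [ 0.47574215 -0.26666115  0.16086756]
```

View pics/w3.png

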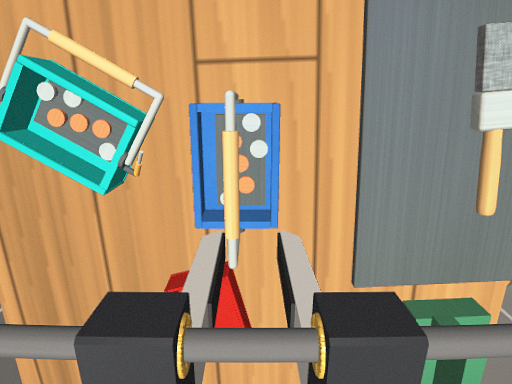

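The tote now stands clear of the shelf. Its handle is upright: the grip is at (231,165), directly over the tote's centre line.

Run:
```python
from h import *
for n,box in (('top',(155,140,230,195)),('scene',(280,205,365,275))):
    a=np.load(n+'0.npz');p=a['p'];P=a['P']
    hsv=cv2.cvtColor(p,cv2.COLOR_RGB2HSV);H,S=hsv[...,0],hsv[...,1];Z=P[...,2]
    m=np.zeros(Z.shape,bool);x0,y0,x1,y1=box;m[y0:y1,x0:x1]=1
    for nm,k in (('grey',m&(S<60)&(Z>.03)&(Z<.048)&(P[...,0]<.71)),('yel',m&(H>20)&(H<32)&(S>110)&(Z>.03)&(Z<.06))):
        k=cv2.morphologyEx(k.astype(np.uint8),cv2.MORPH_OPEN,np.ones((3,3))) if nm=='grey' else k
        Q=P[k.astype(bool)];r=cv2.minAreaRect((Q[:,:2]*1000).astype(np.float32))
        print(n,nm,len(Q),np.median(Q[:,2]).round(4),np.round(r[0],1),np.round(r[1],1),round(r[2],1))
```

```text
top grey 1301 0.0388 [616.6 241.5] [123.5 174.4] 8.9
top yel 176 0.0482 [616.6 241.7] [144.2 194.8] 8.8
scene grey 1980 0.0402 [619.  240.7] [144.5 175.7] 9.1
scene yel 502 0.0488 [612.8 238.8] [143.4 200.2] 8.4
```

Emit:
apply_moves --moves '[32,-2,-0.2,-3,0,0,0,32,0,0,-5,0,0,0,32,0,0,-5,0,0,0,32,0,0,-3,0,0,0,32,0,0,-0.9,0,0,0,32,0,0,0,0,0,0,0,0,0,0,0,0,0,0,0,0,0,0,0,0,0,0,0,0,0,0,0]' --squeeze 50

```text
time: 12.62
ee_pos: [0.4783, -0.2755, 0.1376]
eef_rot: [2.255, 2.185, 0.001]
contact_force: [-0.8, 0.3, 5.8]
opening: 0.0149
grasp_force: 50.0
```

Emit:
apply_moves --moves '[0,0,0,0.3,0,0,0,0,0,0,0.6,0,0,0,0,0,0,1,0,0,0,0,0,0,1.5,0,0,0,0,0,0,2,0,0,0,0,0,0,2,0,0,0,0,0,0,2,0,0,0,0,0,0,2,0,0,0,0,0,0,1.1,0,0,0,0,0,0,0.5,0,0,0,0,0,0,0,0,0,0]'

```text
time: 14.0
ee_pos: [0.4776, -0.2749, 0.2664]
eef_rot: [-2.256, -2.186, -0.0]
contact_force: [0.3, -0.0, -9.0]
opening: 0.0146
grasp_force: 50.0
```

Emit:
apply_moves --moves '[0,0.16,0.6,0,0,0,0.53,0,0.32,1.2,0,0,0,0.53,0,0.54,2,0,0,0,0.53,0,0.7,2.6,0,0,0,0.53,0,0.87,3.24,0,0,0,0.53,0,0.87,3.24,0,0,0,0.53,0,0.87,3.24,0,0,0,0.53,0,0.87,3.24,0,0,0,0.53,0,0.87,3.24,0,0,0,0.53,0,0.87,3.24,0,0,0,0.53,0,0.87,3.24,0,0,0,0.53,0,0.87,3.24,0,0,0,0.53,0,0.87,3.24,0,0,0,0.53,0,0.87,3.24,0,0,0,0.53,0,0.87,3.24,0,0,0,0.53,0,0.87,3.24,0,0,0,0.53,0,0.7,2.6,0,0,0,0.53,0,0.54,2,0,0,0,0.53,0,0.32,1.2,0,0,0,0.53,0,0.16,0.6,0,0,0,0.53]'

```text
time: 16.5
ee_pos: [0.6165, 0.242, 0.2662]
eef_rot: [-2.044, -2.386, 0.001]
contact_force: [0.7, -0.2, -9.4]
opening: 0.0146
grasp_force: 50.0
```

Emit:
apply_moves --moves '[0,0,0,-1.5,0,0,0,0,0,0,-2,0,0,0,0,0,0,-1.5,0,0,0,0,0,0,0,0,0,0,0,0,0,0,0,0,0]'

```text
time: 17.12
ee_pos: [0.6171, 0.2415, 0.217]
eef_rot: [2.045, 2.384, 0.001]
contact_force: [-0.0, 0.5, -7.7]
opening: 0.015
grasp_force: 50.0
```

Run:
```python
from h import *
s=get_state();print(s['ee_pos'],rot(s['eef_rot']).round(4),s['contact_force'],s['ft_torque'])
for n in ('top','scene','wrist'):
    m,p,d=cap(n);P=cloud(m,d);np.savez(n+'4.npz',p=p,P=P)
    hsv=cv2.cvtColor(p,cv2.COLOR_RGB2HSV);H,S=hsv[...,0],hsv[...,1];Z=P[...,2]
    k=(H>100)&(H<125)&(S>120)&(abs(P[...,0]-.617)<.12)&(abs(P[...,1]-.241)<.14)&(Z>.1)&(Z<.2)
    Q=P[k];zt=np.percentile(Q[:,2],97);Q=Q[Q[:,2]>zt-.008]
    A=np.c_[Q[:,:2]-Q[:,:2].mean(0),np.ones(len(Q))];c=np.linalg.lstsq(A,Q[:,2],rcond=None)[0]
    print(n,len(Q),zt,Q.min(0),Q.max(0),cv2.minAreaRect((Q[:,:2]*1000).astype(np.float32)),'tilt',np.degrees(c[:2]))
m,p=camera_model('scene'),np.load('scene4.npz')['p']
w=np.load('wrist4.npz')['p']
cv2.imwrite('pics/c4.png',np.hstack([cv2.resize(p[130:300,240:400],(400,425)),cv2.resize(w,(400,425))])[...,::-1])
```

```text
[0.61714576 0.24151975 0.21700036] [[-1.522e-01  9.884e-01  1.100e-03]
 [ 9.884e-01  1.522e-01  2.000e-04]
 [ 0.000e+00  1.200e-03 -1.000e+00]] [-0.04080063  0.46413761 -7.74454072] [ 0.03747366 -0.04543903 -0.00646325]
top 103 0.15477134179451005 [0.55771438 0.15791127 0.14677792] [0.67378119 0.24762343 0.15897894] ((616.21484375, 208.95367431640625), (106.0973892211914, 93.1922607421875), 8.71357250213623) tilt [0.57815742 0.75042769]
scene 278 0.15096098187330925 [0.57899344 0.15746922 0.14307772] [0.6789147  0.32412017 0.15422345] ((621.7496337890625, 241.834716796875), (101.13082122802734, 159.8596649169922), 5.442545413970947) tilt [-1.1635181   0.01440955]
wrist 6515 0.15243526714148659 [0.54934307 0.16078175 0.14443861] [0.6797946  0.32866028 0.1543915 ] ((614.6898193359375, 242.5955810546875), (109.2010498046875, 159.12669372558594), 8.857836723327637) tilt [-1.53173643  0.21933837]
```

View pics/c4.png

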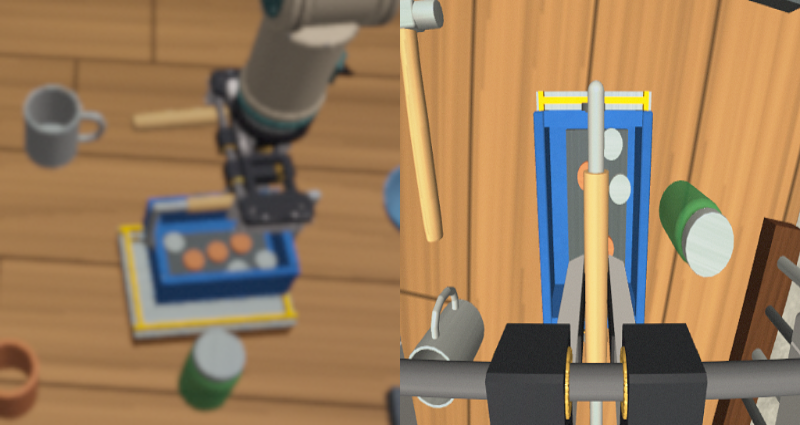

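The tote hangs level above the stand and lines up with the curb to within 2 mm. I'll lower it now.

Emit:
apply_moves --moves '[0,0.2,-0.1,-0.5,0,0,0,0,0,0,-1,0,0,0,0,0,0,-1,0,0,0,0,0,0,-0.6,0,0,0,0,0,0,-0.4,0,0,0,0,0,0,-0.3,0,0,0,0,0,0,-0.2,0,0,0,0,0,0,0,0,0,0]'

```text
time: 18.27
ee_pos: [0.6191, 0.2411, 0.1777]
eef_rot: [2.044, 2.385, 0.003]
contact_force: [-2.1, 1.0, -0.2]
opening: 0.0146
grasp_force: 50.0
```

Emit:
apply_moves --moves '[0,0,0,-0.1,0,0,0,12,0,0,0,0,0,0,32,0,0,0,0,0,0,32,0,0,0,0,0,0,32,0,0,0,0,0,0,32,0,0,2,0,0,0,32,0,0,4,0,0,0,32,0,0,5,0,0,0,32,0,0,4,0,0,0,32,0,0,0,0,0,0]'

```text
time: 19.52
ee_pos: [0.6208, 0.2409, 0.3293]
eef_rot: [2.043, 2.382, 0.01]
contact_force: [0.8, 0.7, -0.9]
opening: 0.0302
grasp_force: 0.0
```

Run:
```python
from h import *
s=get_state();print(s['ee_pos'],s['contact_force'],s['time'])
for n in ('scene','wrist'):
    m,p,d=cap(n);P=cloud(m,d);np.savez(n+'5.npz',p=p,P=P)
    hsv=cv2.cvtColor(p,cv2.COLOR_RGB2HSV);H,S=hsv[...,0],hsv[...,1];Z=P[...,2]
    k=(H>100)&(H<125)&(S>120)&(abs(P[...,0]-.617)<.12)&(abs(P[...,1]-.241)<.14)&(Z>.1)&(Z<.13)
    Q=P[k];A=np.c_[Q[:,:2]-Q[:,:2].mean(0),np.ones(len(Q))];c=np.linalg.lstsq(A,Q[:,2],rcond=None)[0]
    print(n,len(Q),np.median(Q[:,2]),cv2.minAreaRect((Q[:,:2]*1000).astype(np.float32)),'tilt',np.degrees(c[:2]))
    k=(Z>.185)&(Z<.21)&(H>10)&(H<28)&(S>60)&(abs(P[...,0]-.617)<.06)&(abs(P[...,1]-.241)<.08);Q=P[k];print('bar',len(Q),np.median(Q,0) if len(Q) else 0)
p=np.load('scene5.npz')['p'];w=np.load('wrist5.npz')['p']
cv2.imwrite('pics/c5.png',np.hstack([cv2.resize(p[130:300,240:400],(400,425)),cv2.resize(w,(400,425))])[...,::-1])
```

```text
[0.62077236 0.24086112 0.32925076] [ 0.83683487  0.71524482 -0.93422995] 19.525
scene 311 0.10963542648742575 ((627.2483520507812, 241.48541259765625), (84.54939270019531, 158.8498077392578), 9.08735179901123) tilt [-0.61436839 -0.38852278]
bar 220 [0.61680512 0.24072757 0.2002758 ]
wrist 3108 0.11037713359630813 ((614.798095703125, 240.58924865722656), (108.61436462402344, 159.1629180908203), 8.752629280090332) tilt [0.01910007 0.09846849]
bar 1888 [0.61474743 0.24444389 0.20134465]
```

View pics/c5.png

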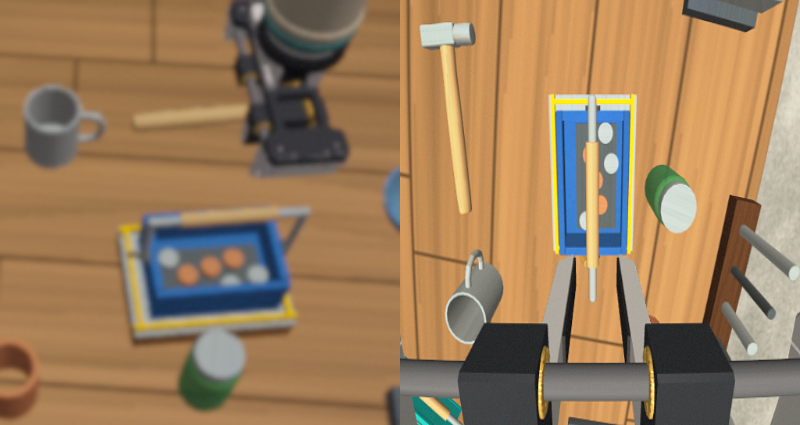

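The tote sits inside the curb with its rim at 0.110 m (40 + 70 mm). It is flat, the handle is upright over its centre, and the gripper is clear.

```bash
python3 -c "
from cell import *
print(finish_job())"
```

```text
the job is handed in; nothing more can be done
None
```

The job is handed in: the blue tote stands flat inside the stand's yellow curb with its handle upright and the gripper clear, and the arm stayed clear of everything else on its route (about 20 s of the 72 s used).

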